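# Weigh the blue-banded sleeve on the spring scale and mark the reading

### The arm

A 6-joint arm with a two-finger parallel gripper is mounted at the origin on the work surface. World frame = base frame: x ahead of the robot, y to its left, z up, the work surface at z = 0. Lengths are in mm, angles in degrees, forces in N, time in s.
With the tool pointing down it reaches from about 300 to 850 mm from the base axis. Payload 4.2 kg.
Tool frame: the origin (TCP) lies on the mounting face of the last link; the fingertips stand 191 mm ahead of it and the grasp point (between the pads) lies 172 mm ahead of it; z points along the fingers, y is the direction in which the jaws open and shut (so a half turn about z gives the same grasp; the last joint's range is limited). The gripper opens to 91 mm and grips with 3 to 60 N. Pads are 32 mm wide; open, the fingers measure 118 mm over their backs; the gripper's body (76 mm by 178 mm) begins 60 mm behind the grasp point.
Start: joints at [-1.146, 18.312, 89.639, -0, 72.044, -1.146], TCP at [574.998, 0.001, 404.776] pointing down, gripper open.
Joint ranges: [-177.97, 177.97], [-48.28, 115.42], [12.27, 149.76], [-77.06, 257.06], [2.81, 150.46], [-146.56, 146.56]. Speed limits (degrees/s): [147.25, 147.25, 180, 180, 180, 180].

### API

Orientations are given as [roll, pitch, yaw] about the fixed x, y, z axes, in that order (R = Rz(yaw) Ry(pitch) Rx(roll)).
In Python, from workcell import env gives the robot as it stands.
- The arm moves only by the shell command python3 -m handwheel 'ROWS' [FORCE]. ROWS is JSON, a list of rows, each an object with "gripper": the opening in per cent of the stroke, from 0 (shut) to 100 (fully open); "travel": the shift along the tool's x, y, z in m, a list of three; "twist": the turn about the tool's z in rad. In form: [{"gripper": gripper, "travel": [x, y, z], "twist": twist}, ...]. A call has 1 to 5 rows; each row shifts and turns the commanded pose from where the row before left it, along the tool's axes as they then stand; what a row does not reach is not made up. A row lasts 1/12 s, in which the tool goes at most 41.7 mm and 7.16 degrees, less where a joint would pass 70% of its speed; a pose out of reach is approached as far as the arm can. A call with a gripper value outside its range is refused whole. The fingers move at their own pace and stop on an object; FORCE is the grip in N (left out, the last holds). Time passes only in rows, so rows that do not move let the fingers close. It gives the time, the measured TCP pose, the force and the opening at its end, in the units of the state.
- env.state(): the state, without advancing time (a new reading comes with each control period).
- env.grab_frame(name): name is "scene" or "side" or "wrist"; returns a dict with "frame" (400x640x3 uint8, red, green, blue), "intrinsics" (3x3 intrinsics, pixels), "extrinsics" (4x4, takes a point from camera to world coordinates). Camera axes: x right, y down, z forward; pixel columns grow to the right and rows downward; lengths in mm; the calibration is good to about 2 mm. A picture is of the moment at which its call begins. There is no depth.
- env.job_done(): hands the job in, once; it reports no verdict.
Trained networks look in the newest picture that a camera, given by its name, has taken for a name from the list of things; names that differ only in an ending like _2 or _b are one class to them, and where a whole thing is asked for, a point or a joint stands for the part that bears it (a point fixed in the world has none). Each returns a list of dicts, best first, with "confidence" (0 to 1); they miss things now and then, are a little off and sometimes report something else, mostly with a low value. They report only what shows in the picture. A call takes as long as a camera call.
- env.trace(camera, thing): "pixels" (400x640 bool, what is visible of it) and "uv" ([column, row] in pixels, amid what is visible of it).
- env.pinpoint(camera, thing): "uv" ([column, row] in pixels: a listed point, or the origin of a listed thing).
The state is a dict: "time_s": time; "qpos": joint angles; "qvel": joint speeds; "effort": joint torques, N m; "ee_pos": TCP position; "ee_rot": TCP orientation; "force": force on the tool from outside, world axes, zero at the start; "torque": the same for the moment, N m; "gripper_width": finger opening in mm.
Only numpy, scipy, OpenCV 4.12 (cv2) and the standard library are available. Lean on these libraries where they do the work, as an engineer would, in place of code of your own. Each camera call takes 0.05 s, during which the arm holds its last target. There are 200 camera calls.

### The job

Take the steel sleeve with the blue bands out of its cradle and hang it by its bore on the hook of the spring scale, letting the spring take the weight gently so that the hook does not plunge. When it hangs freely and has stopped bobbing, push the yellow marker down until it is level with the red pointer, and leave the sleeve hanging. Do not disturb the green-banded sleeve, the jar, the screwdriver or the wrench.

Things in the scene. Friction and masses are not known exactly. Their poses are not given: they have to be found in the camera images.
- sleeve_blue_center (a point): Centre of the loose sleeve to weigh: a round steel tube with two blue bands, 60 mm long, 44 mm outside, 30 mm bore open at both ends; its x axis is the tube's axis. Mass 0.26 to 0.53 kg, different each time, not known beforehand. It lies level across the rails of a cradle, axis 55 mm above the table; a sideways knock rolls it off. It may be on the robot's left or right.
- cradle_a: Low fixed cradle under the blue-banded sleeve, origin at the middle of its underside, x along the sleeve's axis: black base 130 x 46 mm, 12 mm high; two aluminium end blocks 42 mm wide, up to 35 mm high; two round steel rails 30 mm apart along x, 38 mm high. The fingers have free room down to the table on both sides of it.
- sleeve_green_center (a point): Centre of the other sleeve: same shape and size, but with green bands, in an identical cradle on the other side. Leave it alone.
- hook_seat (a point): Middle of the hanging place, on top of the spring scale's hook arm; moves with the hook. The arm is level, round, 8 mm thick, and runs from the column towards the robot along this point's -x (y left, z up). Its top is 194 mm above the table when empty. Nothing is above it. Hung, the sleeve rests with the top of its bore on the arm, its centre 15 mm below this point.
- hook_nose (a point): Tip of the upturned nose at the arm's free end, 55 mm before the seat; its top is 12 mm above the arm's top and the nose is 8 mm thick. The sleeve's bore passes over it and then drops behind it. Moves with the hook.
- stand: Fixed stand of the scale, origin under the column's centre, same axes as the hook seat. Aluminium column 40 x 56 mm, 296 mm high, its front face 97 mm behind the seat. On the hook's arm, between column and seat, sits a steel collar 38 mm across, its front 47 mm behind the seat.
- hook (a joint): How far the hook has sunk, m: 0 empty, positive down, stop at 0.105. The spring is 90 N per m (a sleeve sinks it 28 to 58 mm) and lightly damped: it bobs for 1 to 2 s after a disturbance.
- pointer (a point): Tip of the red pointer, a level bar 5 mm high that is fixed to the hook and sticks out to the left (+y of the scale) towards the marker's rail; the point is at mid height of the bar's end. It sinks with the hook. 225 mm above the table when empty.
- marker_line (a point): The black reading line of the yellow marker, at the marker's mid height, beside the pointer's end. The marker slides up and down a 10 mm upright steel rail 115 mm to the left of the column's centre and stays where it is left (friction about 2.5 N, no spring). It starts 252 to 272 mm above the table, above the pointer, and goes down to 112 mm. It is level when this point has the height of pointer.
- marker_knob (a point): Centre of the top face of the marker's yellow push knob, a block 30 x 26 x 22 mm at the end of the marker's arm, 115 mm from the rail towards the robot. This top face is 11 mm above the marker's reading line. Push it down from above. The rail's top bracket is 296 mm above the table.
- marker (a joint): How far the marker has been slid down, m: 0 at the top, positive down, up to 0.16.
- jar_mid (a point): Amber jar with black lid, 52 mm across, 70 mm high; point at mid height. Bystander.
- driver_grip (a point): Screwdriver lying on the table, point in its handle. Bystander.
- wrench_grip (a point): Wrench lying on the table, point in its handle. Bystander.

How it is judged:
By the outcome, as a careful person would: the job done as asked, in the order asked, and still so for the second after the job is handed in, with the robot touching nothing.
It also fails if it takes over 67 s, if anything falls off the work surface, if the arm or the gripper's body presses on something with over 40 N, if the wrist force passes 120 N, or if a joint passes its speed limit or range.

## Working session

There is one attempt and no reset: what is moved stays moved. The work goes in short steps, Python scripts to look and compute and a shell command to move; the robot and the scene stay as the last step left them, time stands still between calls to the robot, and variables do not carry over. Pictures are saved under pics/ and viewed, about 8 in all and at most 12, crops included, and the job is handed in when it is done.

```bash
mkdir -p pics; ls; cat > h.py <<'E'
from workcell import env
import numpy as np, cv2
def save(c,n):
    f=env.grab_frame(c); cv2.imwrite(f'pics/{n}.png',f['frame'][:,:,::-1]); return f
def ray(f,uv):
    T=np.array(f['extrinsics']);K=np.array(f['intrinsics'])
    d=T[:3,:3]@np.linalg.solve(K,[uv[0],uv[1],1.]); return T[:3,3],d/np.linalg.norm(d)
def atz(f,uv,z):
    o,d=ray(f,uv); return o+d*(z-o[2])/d[2]
def tri(rs):
    A=np.zeros((3,3));b=np.zeros(3)
    for o,d in rs:
        P=np.eye(3)-np.outer(d,d);A+=P;b+=P@o
    p=np.linalg.solve(A,b); return p,[round(float(np.linalg.norm((np.eye(3)-np.outer(d,d))@(p-o))),1) for o,d in rs]
def proj(f,p):
    T=np.linalg.inv(np.array(f['extrinsics']));q=np.array(f['intrinsics'])@(T[:3,:3]@np.array(p)+T[:3,3]);return q[:2]/q[2]
E
python3 - <<'E'
from h import *
np.set_printoptions(precision=1,suppress=True)
F={c:save(c,c+'0') for c in('scene','side')}
for c in F: print(c,np.array(F[c]['extrinsics'])[:3,3])
for t in 'sleeve_blue_center cradle_a sleeve_green_center hook_seat hook_nose stand pointer marker_line marker_knob jar_mid driver_grip wrench_grip'.split():
    rs=[]
    for c in F:
        d=env.pinpoint(c,t)
        print(t,c,[(np.round(x['uv'],1),round(x['confidence'],2)) for x in d[:2]])
        if d: rs.append(ray(F[c],d[0]['uv']))
    if len(rs)==2: print('   ',*tri(rs))
a=cv2.imread('pics/scene0.png');b=cv2.imread('pics/side0.png')
print(env.state())
E
```

```text
pics
scene [1124.7  608.9 1121. ]
side [  247.8 -1010.1  1368.8]
sleeve_blue_center scene [(array([270. , 169.5]), 0.6)]
sleeve_blue_center side [(array([324.2, 318.7]), 0.87)]
    [ 487.5 -319.5   55.6] [1.7, 1.7]
cradle_a scene [(array([272. , 185.3]), 0.88)]
cradle_a side [(array([321.8, 324.6]), 0.97)]
    [ 489.  -305.4   -6.4] [4.8, 4.8]
sleeve_green_center scene [(array([416.4, 298.2]), 0.82)]
sleeve_green_center side [(array([273.1, 172.2]), 0.67)]
    [476.5 313.4  45.4] [0.5, 0.5]
hook_seat scene [(array([371.5, 217.5]), 0.34)]
hook_seat side [(array([314.1, 193.9]), 0.45)]
    [518.   89.1 182.8] [53.4, 53.4]
hook_nose scene [(array([341.4, 201.3]), 0.66)]
hook_nose side []
stand scene [(array([293.1, 282.7]), 0.68)]
stand side [(array([344.3, 222.2]), 0.83), (array([326.2, 317.1]), 0.7)]
    [676.2  48.2   0.6] [7.6, 7.6]
pointer scene []
pointer side []
marker_line scene [(array([340.3, 242.8]), 0.77)]
marker_line side [(array([321.7, 324.7]), 0.25)]
    [ 446.1 -133.8 -213.4] [95.6, 95.6]
marker_knob scene [(array([367.8, 221.2]), 0.52)]
marker_knob side [(array([301.8, 150.1]), 0.56), (array([343.7, 225. ]), 0.31)]
    [545.5 160.7 273.6] [1.3, 1.3]
jar_mid scene [(array([245.6, 210.7]), 0.8)]
jar_mid side [(array([365.9, 280.7]), 0.6)]
    [ 650.2 -225.1   47.7] [3.0, 3.0]
driver_grip scene [(array([222.7, 183.2]), 0.72)]
driver_grip side [(array([386.1, 346.8]), 0.75)]
    [ 632.  -419.2    2.1] [11.7, 11.7]
wrench_grip scene [(array([365.6, 351.4]), 0.85)]
wrench_grip side []
{'time_s': 1.3, 'qpos': array([-1.1, 18.3, 89.6,  0. , 72. , -1.1]), 'qvel': array([ 0. , -0. ,  0. , -0.2,  0.1,  0. ]), 'effort': array([  0. , -41.2, -23.2,   0.1,   0. ,  -0. ]), 'ee_pos': array([575. ,   0. , 404.8]), 'ee_rot': array([180.,  -0.,  90.]), 'force': array([ 0.2, -0.1, -0.4]), 'torque': array([ 0.1,  0. , -0. ]), 'gripper_width': 91.50813956803428}
```

View pics/scene0.png

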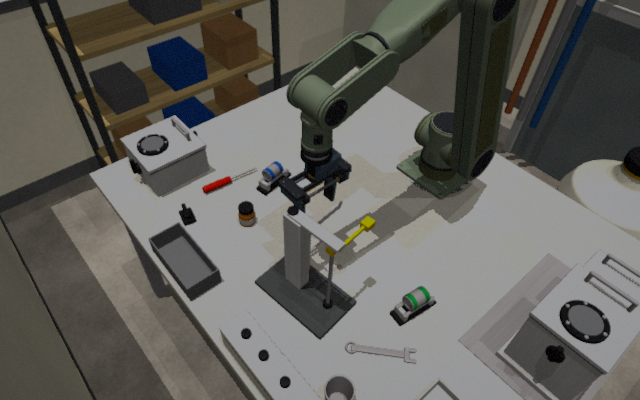

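View pics/side0.png

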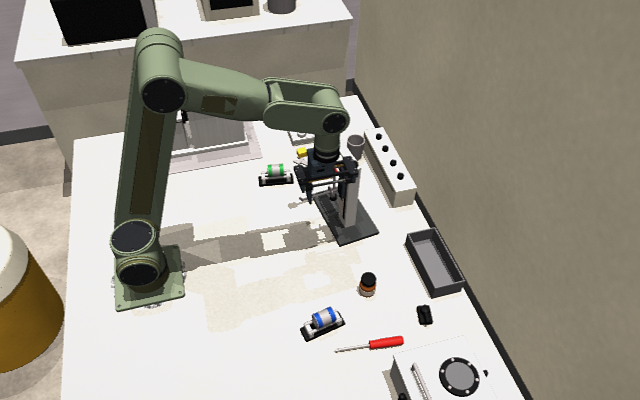

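The pictures show the blue sleeve at scene (270,170), the scale behind the gripper at scene (300,260), and the knob at scene (367,222). The triangulated sleeve, at z = 55.6, matches its given height. Next I rise and go above the blue sleeve, which also clears the view of the scale.

```bash
python3 -m handwheel '[{"gripper":100,"travel":[0,0,-0.035],"twist":0},{"gripper":100,"travel":[0,0,-0.035],"twist":0},{"gripper":100,"travel":[-0.03,0,-0.02],"twist":0},{"gripper":100,"travel":[-0.04,-0.01,0],"twist":0},{"gripper":100,"travel":[-0.04,-0.01,0],"twist":0}]' | tail -5
python3 -m handwheel '[{"gripper":100,"travel":[-0.04,-0.01,0],"twist":0},{"gripper":100,"travel":[-0.04,-0.01,0],"twist":0},{"gripper":100,"travel":[-0.04,-0.01,0],"twist":0},{"gripper":100,"travel":[-0.04,-0.015,0],"twist":0},{"gripper":100,"travel":[-0.04,-0.015,0],"twist":0}]' | tail -5
python3 -m handwheel '[{"gripper":100,"travel":[0,0,0],"twist":0.12},{"gripper":100,"travel":[0,0,0],"twist":0.12},{"gripper":100,"travel":[0,0,0],"twist":0.12},{"gripper":100,"travel":[0,0,0],"twist":0.12},{"gripper":100,"travel":[0,0,0],"twist":0.12}]' | tail -5
python3 -m handwheel '[{"gripper":100,"travel":[0,0,0],"twist":0.12},{"gripper":100,"travel":[0,0,0],"twist":0.12},{"gripper":100,"travel":[0,0,0],"twist":0.12},{"gripper":100,"travel":[0,0,0],"twist":0.12},{"gripper":100,"travel":[0,0,0],"twist":0.12}]' | tail -5
python3 - <<'E'
from h import *
np.set_printoptions(precision=1,suppress=True)
F={c:save(c,c+'1') for c in('scene','side','wrist')}
s=env.state();print(s['time_s'],s['ee_pos'],s['ee_rot'],s['qpos'])
for t in 'sleeve_blue_center cradle_a hook_seat hook_nose stand pointer marker_line marker_knob jar_mid'.split():
    rs=[]
    for c in F:
        d=env.pinpoint(c,t)
        if d: print(t,c,np.round(d[0]['uv'],1),round(d[0]['confidence'],2))
        if d and d[0]['confidence']>.4: rs.append(ray(F[c],d[0]['uv']))
    if len(rs)>=2: print('   ',*tri(rs))
d=env.trace('wrist','sleeve_blue_center')
if d:
    m=d[0]['pixels'];v,u=np.nonzero(m);P=np.array([atz(F['wrist'],(a,b),60)[:2] for a,b in list(zip(u,v))[::7]])
    r=cv2.minAreaRect(P.astype(np.float32));print(d[0]['confidence'],m.sum(),r)
s=F['scene'];im=cv2.imread('pics/scene1.png')[170:350,230:430];im2=cv2.imread('pics/side1.png')[110:260,230:400]
A=cv2.resize(im,None,fx=2,fy=2);B=cv2.resize(im2,(400,360))
cv2.imwrite('pics/c1.png',np.vstack([np.hstack([A,B]),cv2.resize(cv2.imread('pics/wrist1.png'),(384,240)).__class__ and np.hstack([cv2.resize(cv2.imread('pics/wrist1.png'),(384,240)),np.zeros((240,416,3),np.uint8)])]))
E
```

```text
time_s: 1.72
ee_pos: [555.0, -110.5, 496.6]
ee_rot: [179.8, 0.1, 90.2]
force: [0.4, -0.8, -0.0]
gripper_width: 91.3
time_s: 2.13
ee_pos: [494.8, -309.8, 494.8]
ee_rot: [180.0, 0.0, 90.0]
force: [0.6, -0.5, 0.2]
gripper_width: 91.3
time_s: 2.55
ee_pos: [495.6, -308.3, 494.7]
ee_rot: [-180.0, -0.0, 55.3]
force: [-0.5, -0.6, 0.2]
gripper_width: 91.2
time_s: 2.97
ee_pos: [495.7, -308.0, 494.7]
ee_rot: [-180.0, -0.0, 20.9]
force: [-0.1, -0.4, 0.1]
gripper_width: 91.2
3.1167 [ 495.7 -308.   494.7] [-180.    -0.    21.4] [-33.   16.8  79.    0.   84.2  35.6]
sleeve_blue_center scene [270.8 167. ] 0.6
sleeve_blue_center side [323.6 316.5] 0.61
sleeve_blue_center wrist [316.3 175.1] 0.98
    [ 487.6 -315.7   66.1] [2.4, 3.2, 4.2]
cradle_a scene [272.2 183.9] 0.82
hook_seat scene [325.5 215.3] 0.61
hook_seat side [313.8 196. ] 0.42
    [555.1  31.4 188.2] [4.0, 4.0]
hook_nose scene [341.1 199. ] 0.61
hook_nose side [298.3 197.8] 0.51
    [498.8  23.7 205.9] [0.3, 0.3]
stand scene [220.3 182. ] 0.72
stand side [343.2 222.7] 0.87
    [ 661.1 -171.   244. ] [77.5, 77.5]
marker_line scene [339.  244.2] 0.64
marker_knob scene [369.3 219.8] 0.54
jar_mid scene [246.7 212.2] 0.95
jar_mid side [368.7 280.5] 0.73
jar_mid wrist [297.6  27.4] 0.91
    [ 651.8 -225.2   43.3] [2.0, 5.7, 5.6]
0.93 1650 ((482.151123046875, -313.9308166503906), (67.74253845214844, 43.619346618652344), 11.508074760437012)
```

View pics/c1.png

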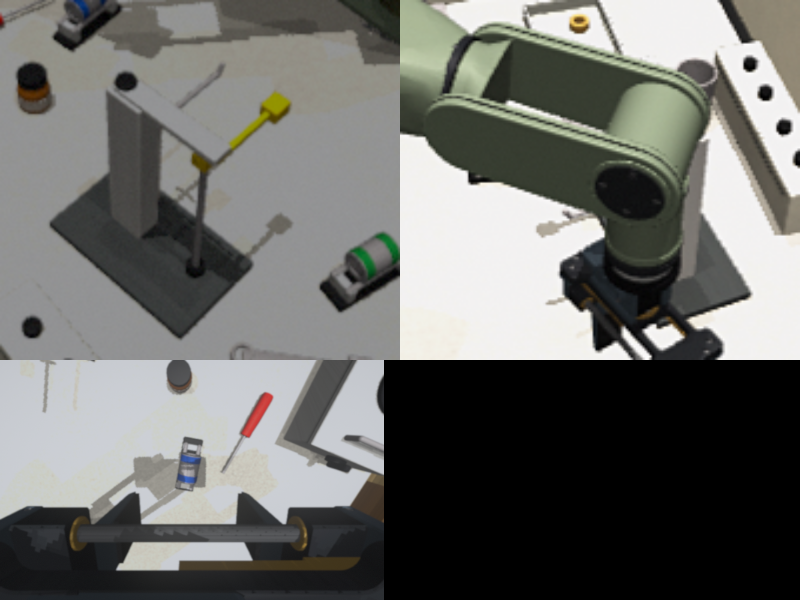

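The crop shows an unobstructed scale at crop (130,150) and the sleeve at wrist image (316,175), yawed about 11.5°. I'll align with it, descend and look again.

```bash
python3 -m handwheel '[{"gripper":100,"travel":[-0.005,0.002,0.03],"twist":0.09},{"gripper":100,"travel":[-0.005,0.002,0.03],"twist":0.083},{"gripper":100,"travel":[0,0,0.03],"twist":0},{"gripper":100,"travel":[0,0,0.02],"twist":0},{"gripper":100,"travel":[0,0,0],"twist":0}]' | tail -5
cat > loc.py <<'E'
from h import *
np.set_printoptions(precision=1,suppress=True)
import sys
f=save('wrist',sys.argv[1]);s=env.state();print(s['time_s'],s['ee_pos'],s['ee_rot'])
p=env.pinpoint('wrist','sleeve_blue_center');print(p[:2])
d=env.trace('wrist','sleeve_blue_center')
v,u=np.nonzero(d[0]['pixels']);P=np.array([atz(f,(a,b),60)[:2] for a,b in zip(u,v)])
r=cv2.minAreaRect(P[::5].astype(np.float32));print(d[0]['confidence'],r)
c=atz(f,p[0]['uv'],55)
y=np.radians(s['ee_rot'][2]);dx=(c-s['ee_pos'])[:2]
print('centre',c,'tool dx,dy',dx@[np.cos(y),np.sin(y)],dx@[np.sin(y),-np.cos(y)])
# band axis from blue pixels
im=cv2.cvtColor(f['frame'],cv2.COLOR_RGB2HSV);m=cv2.inRange(im,(100,90,40),(130,255,255))
n,l,st,ce=cv2.connectedComponentsWithStats(m)
print([(st[i,4],ce[i],atz(f,ce[i],70)[:2]) for i in range(1,n) if st[i,4]>60])
print('cam',np.array(f['extrinsics'])[:3,3])
E
python3 loc.py w2
```

```text
time_s: 4.93
ee_pos: [486.5, -314.4, 380.1]
ee_rot: [-179.6, 0.4, 11.3]
force: [-1.3, 0.4, -0.3]
gripper_width: 91.3
4.9833 [ 487.2 -314.8  382.9] [-179.8    0.2   11.3]
[{'uv': [317.3, 187.2], 'confidence': 0.64}]
0.62 ((481.92401123046875, -313.6470031738281), (69.5083999633789, 43.904537200927734), 10.19594955444336)
centre [ 487.  -315.9   55. ] tool dx,dy -0.4306659619089074 1.018592223108301
[(np.int32(675), array([315., 173.]), array([ 503.2, -310.4])), (np.int32(575), array([315.1, 217.5]), array([ 461.3, -318.9]))]
cam [ 559.8 -300.4  360.5]
```

View pics/w2.png

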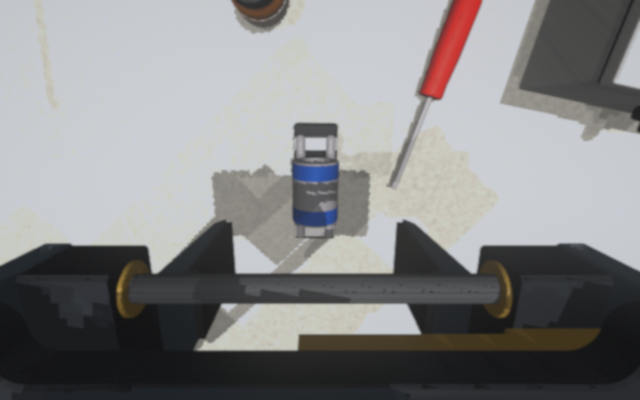

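The sleeve sits at (317,187), aligned between the fingers (columns 230 to 400), and the screwdriver tip at (395,188) clears them. I'll descend and grip.

```bash
python3 -m handwheel '[{"gripper":100,"travel":[-0.002,0,0.035],"twist":0},{"gripper":100,"travel":[0,0,0.035],"twist":0},{"gripper":100,"travel":[0,0,0.035],"twist":0},{"gripper":100,"travel":[0,0,0.03],"twist":0},{"gripper":100,"travel":[0,0,0.015],"twist":0}]' 30| tail -5
python3 -m handwheel '[{"gripper":100,"travel":[0,0,0.008],"twist":0},{"gripper":100,"travel":[0,0,0],"twist":0},{"gripper":40,"travel":[0,0,0],"twist":0},{"gripper":40,"travel":[0,0,0],"twist":0},{"gripper":40,"travel":[0,0,0],"twist":0}]' 30| tail -5
python3 -m handwheel '[{"gripper":40,"travel":[0,0,0],"twist":0},{"gripper":40,"travel":[0,0,0],"twist":0},{"gripper":40,"travel":[0,0,0],"twist":0},{"gripper":40,"travel":[0,0,0],"twist":0}]' 30| tail -5
```

```text
time_s: 5.5
ee_pos: [485.6, -315.3, 233.3]
ee_rot: [-179.9, 0.1, 11.3]
force: [-0.7, 0.3, -1.7]
gripper_width: 91.4
time_s: 5.92
ee_pos: [486.2, -315.8, 228.7]
ee_rot: [179.8, -0.2, 11.3]
force: [0.8, -0.3, -0.5]
gripper_width: 74.0
time_s: 6.25
ee_pos: [485.5, -315.0, 227.0]
ee_rot: [-179.9, -0.0, 11.3]
force: [-0.5, 10.5, 5.5]
gripper_width: 47.3
```

```bash
python3 -m handwheel '[{"gripper":30,"travel":[0,0,0],"twist":0},{"gripper":0,"travel":[0,0,0],"twist":0},{"gripper":0,"travel":[0,0,0],"twist":0},{"gripper":0,"travel":[0,0,0],"twist":0}]' 30| tail -5
python3 -m handwheel '[{"gripper":0,"travel":[0,0,-0.01],"twist":0},{"gripper":0,"travel":[0,0,-0.02],"twist":0},{"gripper":0,"travel":[0,0,-0.02],"twist":0},{"gripper":0,"travel":[0,0,0],"twist":0},{"gripper":0,"travel":[0,0,0],"twist":0}]' 30| tail -5
```

```text
time_s: 6.58
ee_pos: [485.3, -313.9, 226.9]
ee_rot: [-179.7, 0.0, 11.2]
force: [-0.4, 6.5, 3.3]
gripper_width: 44.2
time_s: 7.0
ee_pos: [485.7, -315.6, 277.3]
ee_rot: [179.9, -0.1, 11.3]
force: [-0.2, 0.2, -3.8]
gripper_width: 43.7
```

Gripped at 44 mm and lifted; weight reads about 3.8 N. Next I carry it up and over to look down on the hook.

```bash
python3 -m handwheel '[{"gripper":0,"travel":[0,0,-0.035],"twist":0},{"gripper":0,"travel":[0,0,-0.035],"twist":0},{"gripper":0,"travel":[0,-0.01,-0.035],"twist":0},{"gripper":0,"travel":[0.003,-0.02,-0.035],"twist":0},{"gripper":0,"travel":[0.007,-0.035,-0.035],"twist":0}]' 40| tail -5
python3 -m handwheel '[{"gripper":0,"travel":[0.007,-0.035,-0.025],"twist":0},{"gripper":0,"travel":[0.007,-0.035,0],"twist":0},{"gripper":0,"travel":[0.007,-0.035,0],"twist":0},{"gripper":0,"travel":[0.007,-0.035,0],"twist":0},{"gripper":0,"travel":[0.007,-0.035,0],"twist":0}]' | tail -5
python3 -m handwheel '[{"gripper":0,"travel":[0.007,-0.035,0],"twist":0},{"gripper":0,"travel":[0.007,-0.03,0],"twist":0},{"gripper":0,"travel":[0.003,-0.015,0],"twist":0},{"gripper":0,"travel":[0,0,0],"twist":0},{"gripper":0,"travel":[0,0,0],"twist":0}]' | tail -5
cat > hk.py <<'E'
from h import *
import sys
np.set_printoptions(precision=1,suppress=True)
n=sys.argv[1];Z=dict(hook_seat=194,hook_nose=206,stand=0,pointer=225,marker_line=262,marker_knob=273)
F={c:save(c,c+n) for c in('scene','side','wrist')}
s=env.state();print(s['time_s'],s['ee_pos'],s['ee_rot'],s['force'],s['gripper_width'])
for t in Z:
    rs=[]
    for c in F:
        d=env.pinpoint(c,t)
        if d:
            print(t,c,np.round(d[0]['uv'],1),round(d[0]['confidence'],2),atz(F[c],d[0]['uv'],Z[t]))
            if d[0]['confidence']>.4: rs.append(ray(F[c],d[0]['uv']))
    if len(rs)>=2: print('   ',*tri(rs))
E
python3 hk.py 3
```

```text
time_s: 7.42
ee_pos: [482.3, -256.6, 446.3]
ee_rot: [180.0, 0.1, 11.2]
force: [1.5, 0.3, -3.6]
gripper_width: 43.6
time_s: 7.83
ee_pos: [482.0, -77.3, 468.0]
ee_rot: [-179.9, 0.2, 11.3]
force: [1.1, -0.5, -4.2]
gripper_width: 43.9
time_s: 8.25
ee_pos: [483.4, 3.5, 468.2]
ee_rot: [180.0, 0.2, 11.5]
force: [-0.1, -0.5, -4.4]
gripper_width: 43.8
8.4 [483.5   2.1 469. ] [180.    0.1  11.3] [-0.3 -0.3 -4.4] 43.878092299566994
hook_seat scene [326.4 213.4] 0.39 [556.3  30.1 194. ]
hook_seat side [316.9 195.4] 0.5 [560.6  28.8 194. ]
hook_seat wrist [289.6 109.2] 0.89 [553.   34.4 194. ]
    [557.2  33.1 191. ] [4.5, 4.5]
hook_nose scene [340.3 203.2] 0.47 [510.6  33.8 206. ]
hook_nose side [296.8 196.6] 0.68 [495.8  29.5 206. ]
hook_nose wrist [287.  184.1] 0.58 [498.3  25.7 206. ]
    [499.4  28.9 200.1] [6.1, 5.3, 3.8]
stand scene [294.5 283.1] 0.67 [680.7  48.2   0. ]
stand side [341.2 220.8] 0.74 [661.4  61.8   0. ]
stand wrist [307.3   8.9] 0.75 [671.5  47.7   0. ]
    [670.6  51.3   1.9] [10.7, 12.8, 3.8]
pointer side [327.5 162.2] 0.69 [625.7 133.9 225. ]
marker_line scene [338.9 246. ] 0.75 [641.8 166.1 262. ]
marker_line side [330.4 148.1] 0.52 [641.4 157.7 262. ]
    [641.4 163.3 258. ] [1.9, 1.9]
marker_knob scene [368.2 218.2] 0.77 [536.3 154.6 273. ]
marker_knob side [302.4 148. ] 0.72 [551.  169.4 273. ]
marker_knob wrist [27.  80.2] 0.77 [542. 163. 273.]
    [544.6 158.1 282.4] [2.3, 3.7, 2.9]
```

View pics/wrist3.png

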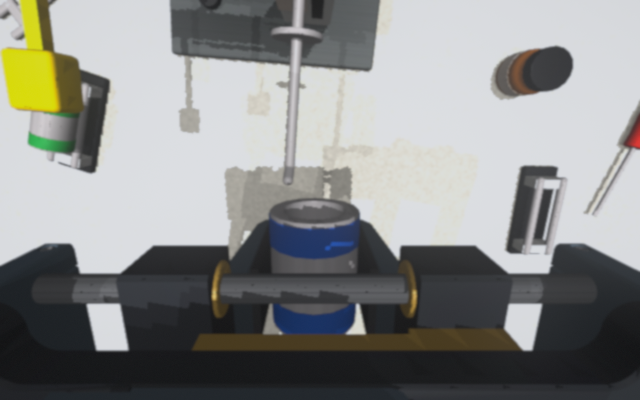

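The wrist view shows the nose tip at (289,181), the arm running up to the collar at (296,33), the held sleeve square in the jaws, and the knob at (42,78). I'll compute the arm line.

```bash
python3 - <<'E'
from h import *
np.set_printoptions(precision=1,suppress=True)
f=env.grab_frame('wrist');g=cv2.cvtColor(f['frame'],cv2.COLOR_RGB2GRAY)
pts=[]
for v in range(60,160,10):
    r=g[v,270:315].astype(float);gr=np.gradient(cv2.GaussianBlur(r[None],(5,1),0)[0])
    a=270+gr.argmin();b=270+gr.argmax();pts.append(((a+b)/2,v,b-a))
    P=atz(f,((a+b)/2,v),190);print(v,a,b,P[:2])
    pts[-1]=P[:2]
pts=np.array(pts);vx=cv2.fitLine(pts.astype(np.float32),cv2.DIST_HUBER,0,.01,.01).ravel();print(vx,np.degrees(np.arctan(vx[1]/vx[0])))
print('nose',atz(f,(289,181),206),atz(f,(288.5,184),202))
print('knob',atz(f,(42,78),273)); print('collar front',atz(f,(296,40),190))
print('cam',np.array(f['extrinsics'])[:3,3])
E
```

```text
60 300 293 [589.2  36.9]
70 289 302 [582.2  36.4]
80 289 301 [575.2  35.5]
90 288 301 [568.1  34.5]
100 288 300 [560.8  33.6]
110 287 299 [553.4  33. ]
120 287 299 [546.   31.7]
130 286 298 [538.4  31.1]
140 285 297 [530.6  30.5]
150 285 297 [522.8  29.1]
[  1.    0.1 556.7  33.2] 6.697374
nose [501.2  25.6 206. ] [497.9  25.7 202. ]
knob [544.8 157.4 273. ]
collar front [602.4  39.7 190. ]
cam [557.   17.  450.8]
```

```bash
python3 -m handwheel '[{"gripper":0,"travel":[0,0,0],"twist":0.08},{"gripper":0,"travel":[-0.013,-0.011,0],"twist":0},{"gripper":0,"travel":[-0.013,-0.011,0],"twist":0},{"gripper":0,"travel":[0,0,0.03],"twist":0},{"gripper":0,"travel":[0,0,0.03],"twist":0}]' | tail -5
python3 -m handwheel '[{"gripper":0,"travel":[0,0,0.025],"twist":0},{"gripper":0,"travel":[0,0,0.015],"twist":0},{"gripper":0,"travel":[0,0,0],"twist":0},{"gripper":0,"travel":[0,0,0],"twist":0},{"gripper":0,"travel":[0,0,0],"twist":0}]' | tail -5
python3 - <<'E'
from h import *
np.set_printoptions(precision=1,suppress=True)
f=save('wrist','w4');s=env.state();print(s['time_s'],s['ee_pos'],s['ee_rot'],s['force'])
for t in('hook_nose','hook_seat','sleeve_blue_center','marker_knob'):
    d=env.pinpoint('wrist',t); print(t,[(x['uv'],x['confidence']) for x in d[:1]])
p=s['ee_pos']-[0,0,172];y=np.radians(s['ee_rot'][2]);u=np.array([np.cos(y),np.sin(y),0])
print('expected sleeve front top',proj(f,p+30*u+[0,0,22]),'bore c',proj(f,p+30*u),'nose',proj(f,[499,26.3,206]))
g=cv2.cvtColor(f['frame'],cv2.COLOR_RGB2GRAY);print('cam',np.array(f['extrinsics'])[:3,3])
E
```

```text
time_s: 9.77
ee_pos: [454.9, 22.2, 411.0]
ee_rot: [180.0, -0.4, 6.8]
force: [0.7, -0.3, -5.0]
gripper_width: 43.9
time_s: 10.18
ee_pos: [455.8, 21.8, 371.1]
ee_rot: [180.0, -0.2, 6.8]
force: [0.2, 0.2, -4.4]
gripper_width: 43.6
10.2333 [455.8  21.8 371.4] [180.   -0.2   6.7] [-0.4  0.1 -3.7]
hook_nose [([316.6, 179.7], 0.91)]
hook_seat [([312.1, 48.7], 0.75)]
sleeve_blue_center [([312.8, 264.8], 0.7)]
marker_knob []
expected sleeve front top [312.1 220. ] bore c [312.3 205.4] nose [313.6 181.4]
cam [530.3  29.8 352.3]
```

View pics/w4.png

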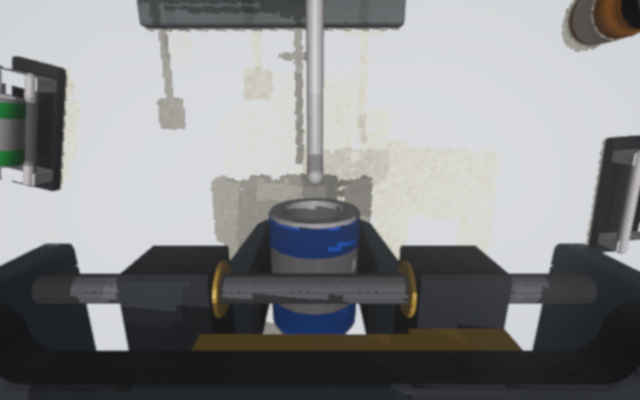

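The nose (316,180) lines up with the bore (314,212). I'll set the height and advance over the nose.

```bash
python3 -m handwheel '[{"gripper":0,"travel":[0,0,0.003],"twist":0},{"gripper":0,"travel":[0,0,0],"twist":0},{"gripper":0,"travel":[0,0,0],"twist":0}]' | tail -5
python3 -m handwheel '[{"gripper":0,"travel":[0.01,0,0],"twist":0},{"gripper":0,"travel":[0.01,0,0],"twist":0},{"gripper":0,"travel":[0.01,0,0],"twist":0},{"gripper":0,"travel":[0,0,0],"twist":0}]' | tail -5
```

```text
time_s: 10.68
ee_pos: [455.0, 21.8, 366.7]
ee_rot: [-180.0, 0.0, 6.7]
force: [-0.3, -0.7, -4.5]
gripper_width: 43.6
time_s: 11.02
ee_pos: [487.6, 25.6, 367.0]
ee_rot: [180.0, -0.2, 6.8]
force: [-0.1, 0.6, -4.6]
gripper_width: 43.9
```

```bash
python3 -m handwheel '[{"gripper":0,"travel":[0.012,0,0],"twist":0},{"gripper":0,"travel":[0.012,0,0],"twist":0},{"gripper":0,"travel":[0.012,0,0],"twist":0},{"gripper":0,"travel":[0,0,0],"twist":0}]' | tail -5
python3 -m handwheel '[{"gripper":0,"travel":[0.012,0,0],"twist":0},{"gripper":0,"travel":[0.012,0,0],"twist":0},{"gripper":0,"travel":[0.008,0,0],"twist":0},{"gripper":0,"travel":[0,0,0],"twist":0},{"gripper":0,"travel":[0,0,0],"twist":0}]' | tail -5
python3 - <<'E'
from h import *
f=save('wrist','w5');g=save('scene','s5');save('side','d5')
print(env.state()['ee_pos'],env.state()['force'],env.pinpoint('wrist','hook_nose')[:1],env.pinpoint('wrist','marker_knob')[:1])
print(proj(f,[499,26.3,206]))
A=cv2.resize(cv2.imread('pics/w5.png'),(480,300));B=cv2.resize(cv2.imread('pics/s5.png')[150:310,250:410],(300,300))
C=cv2.resize(cv2.imread('pics/d5.png')[110:260,240:390],(300,300))
cv2.imwrite('pics/c5.png',np.vstack([np.hstack([A,B]),np.hstack([C,np.zeros((300,480,3),np.uint8)])]))
E
```

```text
time_s: 11.35
ee_pos: [523.1, 29.8, 366.8]
ee_rot: [180.0, -0.2, 6.8]
force: [0.6, -0.8, -3.4]
gripper_width: 43.5
time_s: 11.77
ee_pos: [552.3, 33.3, 366.5]
ee_rot: [-180.0, 0.1, 6.8]
force: [-0.3, -1.2, -4.7]
gripper_width: 43.7
[551.74244168  33.28724534 366.76342918] [-0.54998059 -0.14012466 -5.16225819] [] []
[313.90848411 362.70913107]
```

View pics/c5.png

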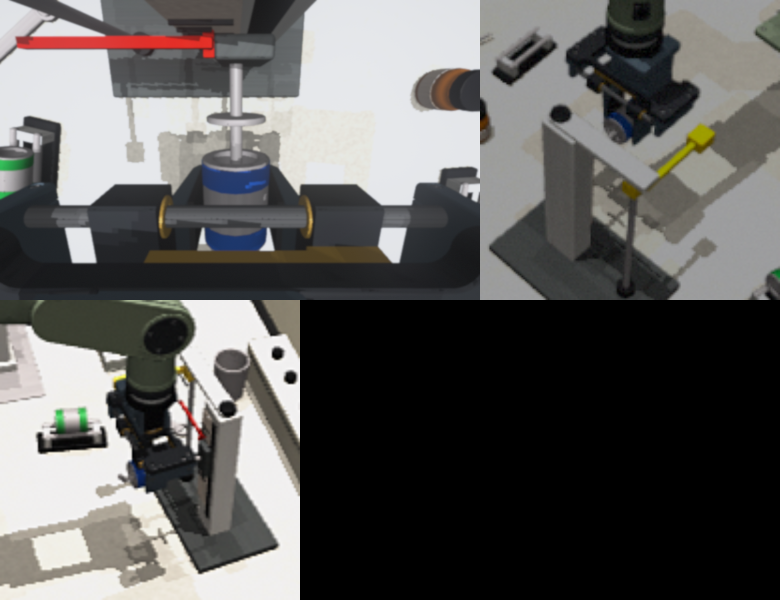

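The wrist view shows the arm through the bore (235,150), and the red pointer and knob clear of the gripper. I'll lower slowly and let the spring take the load.

```bash
for i in 1; do python3 -m handwheel '[{"gripper":0,"travel":[0,0,0.006],"twist":0},{"gripper":0,"travel":[0,0,0.006],"twist":0},{"gripper":0,"travel":[0,0,0.005],"twist":0},{"gripper":0,"travel":[0,0,0.005],"twist":0},{"gripper":0,"travel":[0,0,0.005],"twist":0}]' | tail -5; done
python3 -m handwheel '[{"gripper":0,"travel":[0,0,0.005],"twist":0},{"gripper":0,"travel":[0,0,0.005],"twist":0},{"gripper":0,"travel":[0,0,0.005],"twist":0},{"gripper":0,"travel":[0,0,0],"twist":0},{"gripper":0,"travel":[0,0,0],"twist":0}]' | tail -5
python3 - <<'E'
from h import *
F=[]
for i in range(6):
    env.grab_frame('side');F.append(env.state()['force'])
print(env.state()['ee_pos'],np.mean(F,0),np.std(F,0))
E
```

```text
time_s: 12.43
ee_pos: [552.2, 33.3, 339.1]
ee_rot: [180.0, 0.0, 6.8]
force: [-1.2, -0.4, -3.3]
gripper_width: 43.8
time_s: 12.85
ee_pos: [552.4, 33.3, 324.7]
ee_rot: [180.0, 0.0, 6.8]
force: [-2.0, 0.4, -0.8]
gripper_width: 43.8
[552.4347552   33.3073583  325.11628994] [-1.59231049 -0.51211162 -2.13179341] [0.31936668 0.41737667 0.17996228]
```

```bash
python3 -m handwheel '[{"gripper":0,"travel":[0,0,0.005],"twist":0},{"gripper":0,"travel":[0,0,0.005],"twist":0},{"gripper":0,"travel":[0,0,0.005],"twist":0},{"gripper":0,"travel":[0,0,0.004],"twist":0},{"gripper":0,"travel":[0,0,0.002],"twist":0}]' | tail -5
python3 -m handwheel '[{"gripper":0,"travel":[0,0,0],"twist":0},{"gripper":0,"travel":[0,0,0],"twist":0},{"gripper":0,"travel":[0,0,0],"twist":0}]' | tail -5
python3 - <<'E'
from h import *
F=[]
for i in range(8):
    env.grab_frame('side');F.append(env.state()['force'])
print(env.state()['ee_pos'],np.mean(F,0),np.std(F,0))
E
```

```text
time_s: 13.57
ee_pos: [552.9, 33.3, 303.4]
ee_rot: [180.0, -0.1, 6.7]
force: [2.1, -0.1, 0.8]
gripper_width: 43.6
time_s: 13.82
ee_pos: [552.8, 33.3, 304.2]
ee_rot: [180.0, -0.1, 6.8]
force: [2.1, 0.0, 0.4]
gripper_width: 43.8
[552.54277611  33.33946299 304.01265039] [ 2.34050523 -0.47669176  0.09453704] [0.50103374 0.60118614 0.53479376]
```

Balanced: the vertical force is about 0. I'll release and check.

```bash
python3 -m handwheel '[{"gripper":50,"travel":[0,0,0],"twist":0},{"gripper":55,"travel":[0,0,0],"twist":0},{"gripper":65,"travel":[0,0,0],"twist":0},{"gripper":75,"travel":[0,0,0],"twist":0},{"gripper":80,"travel":[0,0,0],"twist":0}]' | tail -5
python3 -m handwheel '[{"gripper":80,"travel":[0,0,0],"twist":0},{"gripper":80,"travel":[0,0,0],"twist":0},{"gripper":80,"travel":[0,0,0],"twist":0},{"gripper":80,"travel":[0,0,0],"twist":0},{"gripper":80,"travel":[0,0,0],"twist":0}]' | tail -5
python3 - <<'E'
from h import *
f=save('wrist','w6');g=save('scene','s6');save('side','d6')
A=cv2.resize(cv2.imread('pics/w6.png'),(480,300));B=cv2.resize(cv2.imread('pics/s6.png')[150:310,250:410],(300,300))
cv2.imwrite('pics/c6.png',np.hstack([A,B]))
E
```

```text
time_s: 14.63
ee_pos: [552.2, 33.4, 303.7]
ee_rot: [-180.0, 0.0, 6.8]
force: [0.0, -0.0, 0.1]
gripper_width: 67.4
time_s: 15.05
ee_pos: [552.4, 33.4, 303.9]
ee_rot: [180.0, -0.0, 6.7]
force: [-0.2, 0.4, -0.2]
gripper_width: 72.9
```

View pics/c6.png

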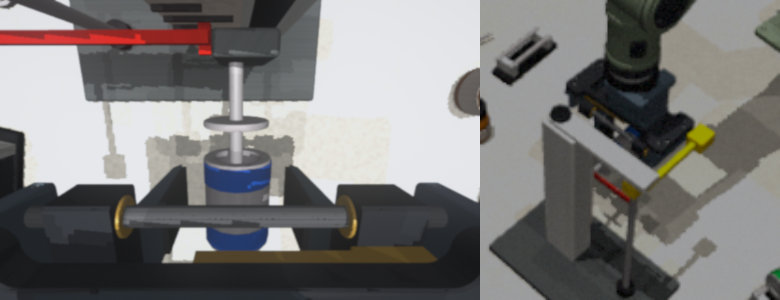

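The sleeve hangs free on the arm at (237,195) between the open fingers. I'll retreat straight up, then measure the pointer and knob.

```bash
python3 -m handwheel '[{"gripper":80,"travel":[0,0,-0.01],"twist":0},{"gripper":80,"travel":[0,0,-0.02],"twist":0},{"gripper":80,"travel":[0,0,-0.03],"twist":0},{"gripper":80,"travel":[0,0,-0.03],"twist":0},{"gripper":80,"travel":[0,0,-0.03],"twist":0}]' | tail -5
python3 -m handwheel '[{"gripper":80,"travel":[0,0,-0.035],"twist":0},{"gripper":80,"travel":[0,0,-0.035],"twist":0},{"gripper":50,"travel":[0,0,-0.02],"twist":0},{"gripper":0,"travel":[-0.03,0,0],"twist":0},{"gripper":0,"travel":[-0.03,0,0],"twist":0}]' | tail -5
python3 -m handwheel '[{"gripper":0,"travel":[-0.03,-0.03,0],"twist":0},{"gripper":0,"travel":[0,-0.03,0],"twist":0},{"gripper":0,"travel":[0,0,0],"twist":0},{"gripper":0,"travel":[0,0,0],"twist":0}]' | tail -5
cat > pm.py <<'E'
from h import *
import sys
np.set_printoptions(precision=1,suppress=True)
n=sys.argv[1]
F={c:save(c,c+n) for c in('scene','side','wrist')}
s=env.state();print(s['time_s'],s['ee_pos'],s['ee_rot'],s['force'],s['gripper_width'])
for t in ('pointer','marker_line','marker_knob','hook_seat','hook_nose','sleeve_blue_center'):
    rs=[]
    for c in F:
        d=env.pinpoint(c,t)
        if d:
            print(t,c,np.round(d[0]['uv'],1),round(d[0]['confidence'],2))
            if d[0]['confidence']>.3: rs.append(ray(F[c],d[0]['uv']))
    if len(rs)>=2: print('   ',*tri(rs))
A=cv2.resize(cv2.imread(f'pics/wrist{n}.png'),(480,300));B=cv2.resize(cv2.imread(f'pics/scene{n}.png')[170:290,270:390],(300,300),interpolation=cv2.INTER_CUBIC)
C=cv2.resize(cv2.imread(f'pics/side{n}.png')[120:240,250:442],(480,300),interpolation=cv2.INTER_CUBIC)
cv2.imwrite(f'pics/c{n}.png',np.vstack([np.hstack([A,B]),np.hstack([C,np.zeros((300,300,3),np.uint8)])]))
E
python3 pm.py 7
```

```text
time_s: 15.62
ee_pos: [552.1, 33.3, 425.9]
ee_rot: [180.0, -0.0, 6.8]
force: [0.7, -0.0, 0.8]
gripper_width: 73.0
time_s: 16.03
ee_pos: [492.8, 26.3, 515.8]
ee_rot: [180.0, -0.2, 6.8]
force: [-0.0, -0.4, -0.1]
gripper_width: 55.7
time_s: 16.37
ee_pos: [455.8, 82.6, 514.9]
ee_rot: [180.0, -0.1, 6.9]
force: [0.4, -0.7, 0.5]
gripper_width: 29.3
16.5167 [456.9  81.4 514.1] [180.   -0.    6.7] [-0.5 -0.7 -0.2] 17.21129497110227
pointer scene [416.  299.2] 0.47
pointer side [326.1 172.5] 0.69
pointer wrist [205.7  77.6] 0.51
    [573.5 262.2  83.1] [92.2, 86.5, 43.2]
marker_line scene [338.3 246. ] 0.8
marker_line side [316.7 206.5] 0.52
    [562.2  75.   96.9] [12.5, 12.5]
marker_knob side [302.1 151.1] 0.62
marker_knob wrist [208.4  78.9] 0.69
    [544.8 159.5 270. ] [2.5, 2.5]
hook_seat scene [326.8 224.6] 0.59
hook_seat side [313.  204.8] 0.56
    [551.5  32.7 147. ] [2.1, 2.1]
hook_nose scene [339.7 211.7] 0.69
hook_nose side [299.8 208.2] 0.52
hook_nose wrist [372.4 150. ] 0.7
    [500.6  24.4 156. ] [0.8, 2.9, 2.3]
sleeve_blue_center scene [322.  225.9] 0.72
sleeve_blue_center side [315.3 208.1] 0.85
sleeve_blue_center wrist [370.8  94.6] 0.94
    [556.8  26.9 136.4] [7.1, 1.2, 6.1]
```

View pics/c7.png

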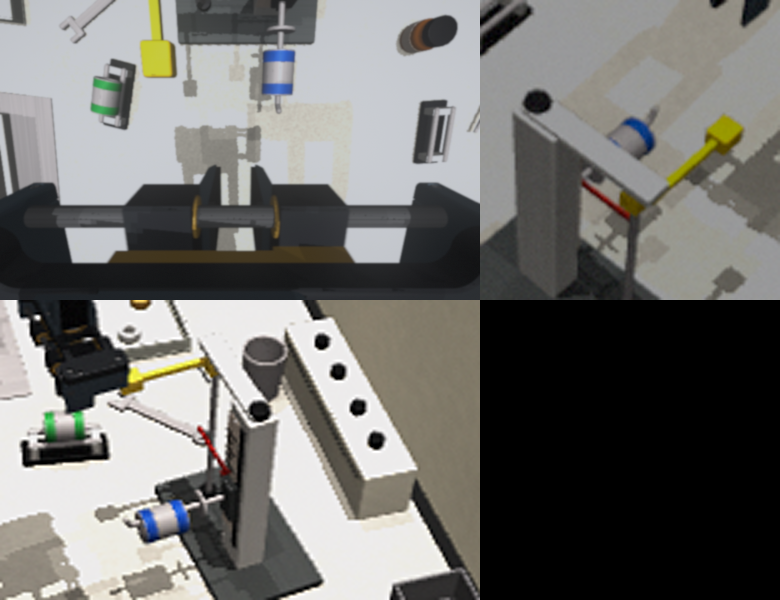

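Picture: the sleeve hangs at wrist (277,72), the pointer is low and the marker is still up. I'll get the pointer height from the saved wrist views w5 (hook empty, pointer at 225 mm) and w6 (loaded), using the fixed camera orientation.

```bash
python3 - <<'E'
from h import *
np.set_printoptions(precision=2,suppress=True)
f=env.grab_frame('wrist');s=env.state();T0=np.array(f['extrinsics'])
off=T0[:3,3]-s['ee_pos'];print('off',off,'K',np.array(f['intrinsics'])[0],s['ee_rot'],'\n',T0[:3,:3])
def seg(n,pos):
    im=cv2.cvtColor(cv2.imread(f'pics/{n}.png'),cv2.COLOR_BGR2HSV)
    m=cv2.inRange(im,(0,120,90),(8,255,255))|cv2.inRange(im,(172,120,90),(180,255,255))
    m[110:]=0;T=T0.copy();T[:3,3]=np.array(pos)+off
    g=dict(extrinsics=T,intrinsics=f['intrinsics'])
    u=np.nonzero(m.any(0))[0];print(n,'cols',u.min(),u.max())
    P=[]
    for c in range(60,260,10):
        v=np.nonzero(m[:,c])[0]
        if len(v)>4:P.append((c,v.min(),v.max()))
    print(P[::5]);return g,np.array(P,float),u.min()
g5,P5,t=seg('w5',[551.9,33.3,366.7]); g6,P6,_=seg('w6',[552.35,33.4,303.85])
for k,z in ((1,227.5),(2,222.5)):
    L=np.array([atz(g5,(p[0],p[k]),z) for p in P5]);a,b=np.polyfit(L[:,1],L[:,0],1)
    zs=[]
    for p in P6:
        o,d=ray(g6,(p[0],p[k]));tt=(a*o[1]+b-o[0])/(d[0]-a*d[1]);zs.append((o+tt*d)[2])
    print('edge',k,'slope deg',np.degrees(np.arctan(a)),'sink',z-np.array(zs)[::3],z-np.median(zs))
print('tip',atz(g5,(t,57),225))
print('knob now',[atz(f,x['uv'],272) for x in env.pinpoint('wrist','marker_knob')[:1]])
im=cv2.cvtColor(f['frame'],cv2.COLOR_RGB2HSV);m=cv2.inRange(im,(22,120,120),(35,255,255));m[:,:150]=0
v,u=np.nonzero(m[45:115]);v+=45;print('yellow knob rows',v.min(),v.max(),'cols',u.min(),u.max())
E
```

```text
off [ 74.43   7.94 -19.02] K [324.78   0.   313.9 ] [180.    -0.     6.75] 
 [[ 0.12 -0.96 -0.27]
 [-0.99 -0.11 -0.03]
 [-0.    0.27 -0.96]]
w5 cols 22 286
[(60, np.int64(49), np.int64(64)), (110, np.int64(49), np.int64(64)), (160, np.int64(47), np.int64(64)), (210, np.int64(48), np.int64(64))]
w6 cols 0 282
[(60, np.int64(41), np.int64(58)), (110, np.int64(40), np.int64(58)), (160, np.int64(39), np.int64(59)), (210, np.int64(40), np.int64(58))]
edge 1 slope deg -7.286177621849001 sink [47.5  47.94 45.62 46.05 47.87 48.32 47.35] 47.42668415331144
edge 2 slope deg -6.691352725481469 sink [45.41 45.36 45.3  47.3  47.24 45.14 45.09] 45.328408079929574
tip [631.88 144.66 225.  ]
knob now [array([542.19, 161.13, 272.  ])]
yellow knob rows 45 101 cols 187 229
```

Pointer sinks about 46.5 mm, so its height is about 178 mm and the knob-top target about 189 mm (TCP about 380). I'll go above the knob and push in stages.

```bash
python3 -m handwheel '[{"gripper":0,"travel":[0.025,-0.017,0],"twist":0},{"gripper":0,"travel":[0.025,-0.017,0],"twist":0},{"gripper":0,"travel":[0.025,-0.017,0],"twist":0},{"gripper":0,"travel":[0.02,-0.014,0],"twist":0},{"gripper":0,"travel":[0,0,0.01],"twist":0}]' | tail -5
python3 -m handwheel '[{"gripper":0,"travel":[0,0,0.01],"twist":0},{"gripper":0,"travel":[0,0,0],"twist":0},{"gripper":0,"travel":[0,0,0],"twist":0}]' 10| tail -5
python3 pm.py 8
```

```text
time_s: 17.93
ee_pos: [546.2, 160.1, 504.1]
ee_rot: [-179.9, -0.3, 6.9]
force: [-0.4, 0.0, -0.5]
gripper_width: 0.4
time_s: 18.18
ee_pos: [542.5, 157.0, 493.1]
ee_rot: [180.0, 0.1, 6.7]
force: [-0.9, 0.9, 0.3]
gripper_width: 0.6
18.3333 [542.7 157.  494.7] [-180.    -0.1    6.7] [-0.  -0.4  0.5] 0.5536391138499767
pointer scene [332.6 256.2] 0.65
pointer side [328.1 172.9] 0.67
pointer wrist [344.9  97.9] 0.79
    [629.2 136.6 175.1] [2.4, 2.0, 2.7]
marker_line scene [340.7 242.3] 0.81
marker_line side [329.8 147.7] 0.52
marker_line wrist [328.6  81.1] 0.8
    [635.6 159.3 264.3] [4.0, 4.0, 1.5]
marker_knob scene [368.6 221. ] 0.9
marker_knob side [305.7 148. ] 0.72
marker_knob wrist [310.2 231.8] 0.61
    [550.1 160.7 283. ] [6.0, 9.3, 7.0]
hook_seat side [314.9 206.4] 0.51
hook_seat wrist [435.6 242.9] 0.7
    [526.4  18.9 171.4] [24.9, 24.9]
hook_nose scene [339.1 211.1] 0.71
hook_nose side [297.2 206.3] 0.67
hook_nose wrist [431.4 241.2] 0.64
    [499.6  27.1 160.4] [3.7, 3.8, 0.9]
sleeve_blue_center scene [324.  227.4] 0.77
sleeve_blue_center side [315.4 210.1] 0.8
sleeve_blue_center wrist [431.5 184.2] 0.58
    [555.2  26.  128.7] [2.1, 0.5, 2.5]
```

View pics/c8.png

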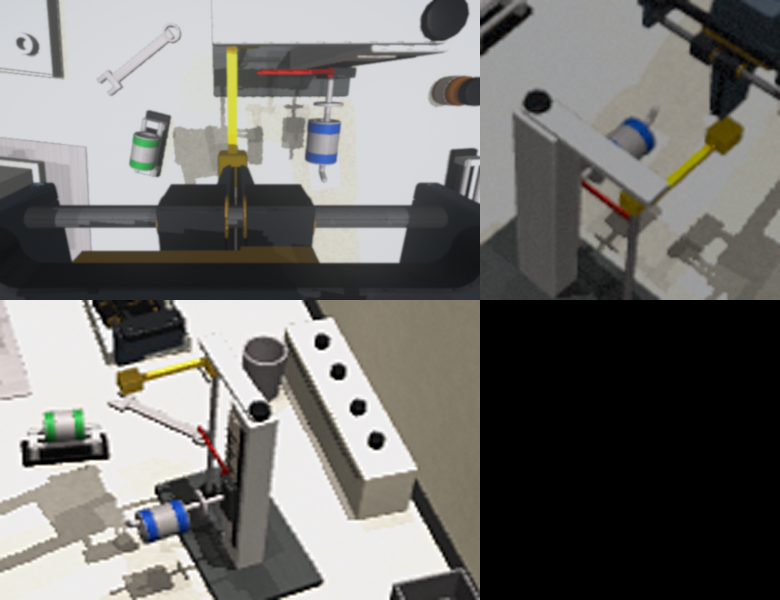

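The closed fingers sit centred over the knob (wrist crop (232,160)), and the pointer's far red end is visible at (260,72). I'll start pushing.

```bash
for k in a; do python3 -m handwheel '[{"gripper":0,"travel":[0,0,0.008],"twist":0},{"gripper":0,"travel":[0,0,0.008],"twist":0},{"gripper":0,"travel":[0,0,0.006],"twist":0},{"gripper":0,"travel":[0,0,0.004],"twist":0},{"gripper":0,"travel":[0,0,0.004],"twist":0}]' | tail -5; done
python3 -m handwheel '[{"gripper":0,"travel":[0,0,0.005],"twist":0},{"gripper":0,"travel":[0,0,0.005],"twist":0},{"gripper":0,"travel":[0,0,0.005],"twist":0},{"gripper":0,"travel":[0,0,0.005],"twist":0},{"gripper":0,"travel":[0,0,0.005],"twist":0}]' | tail -5
python3 -m handwheel '[{"gripper":0,"travel":[0,0,0.005],"twist":0},{"gripper":0,"travel":[0,0,0.005],"twist":0},{"gripper":0,"travel":[0,0,0.005],"twist":0},{"gripper":0,"travel":[0,0,0.005],"twist":0},{"gripper":0,"travel":[0,0,0],"twist":0}]' | tail -5
```

```text
time_s: 19.65
ee_pos: [543.0, 157.5, 463.2]
ee_rot: [180.0, 0.1, 6.7]
force: [-2.3, -0.6, 1.9]
gripper_width: 0.0
time_s: 20.07
ee_pos: [543.2, 157.6, 438.4]
ee_rot: [180.0, 0.0, 6.7]
force: [-1.4, -0.4, 2.9]
gripper_width: 0.7
time_s: 20.48
ee_pos: [543.4, 157.6, 417.6]
ee_rot: [180.0, 0.0, 6.7]
force: [-1.0, 0.1, 0.2]
gripper_width: 0.3
```

```bash
python3 -m handwheel '[{"gripper":0,"travel":[0,0,0.005],"twist":0},{"gripper":0,"travel":[0,0,0.005],"twist":0},{"gripper":0,"travel":[0,0,0.005],"twist":0},{"gripper":0,"travel":[0,0,0.005],"twist":0},{"gripper":0,"travel":[0,0,0.004],"twist":0}]' | tail -5
python3 -m handwheel '[{"gripper":0,"travel":[0,0,0.003],"twist":0},{"gripper":0,"travel":[0,0,0.003],"twist":0},{"gripper":0,"travel":[0,0,0.002],"twist":0},{"gripper":0,"travel":[0,0,0],"twist":0},{"gripper":0,"travel":[0,0,0],"twist":0}]' | tail -5
python3 pm.py 9
python3 - <<'E'
import cv2,numpy as np
a=cv2.imread('pics/wrist9.png');b=cv2.imread('pics/scene9.png')[225:265,310:360];c=cv2.imread('pics/side9.png')[145:195,305:355]
cv2.imwrite('pics/z9.png',np.hstack([cv2.resize(b,(400,320),interpolation=3),cv2.resize(c,(400,320),interpolation=3)]))
cv2.imwrite('pics/z9.png',np.vstack([cv2.imread('pics/z9.png'),cv2.resize(a[0:130,150:475],(700,280)).copy() if 0 else cv2.copyMakeBorder(cv2.resize(a[0:130,150:475],(700,280)),0,0,0,100,0)]))
E
```

```text
time_s: 20.9
ee_pos: [543.6, 157.7, 394.4]
ee_rot: [-180.0, -0.1, 6.8]
force: [1.5, -0.8, 2.6]
gripper_width: 0.3
time_s: 21.32
ee_pos: [543.0, 157.5, 386.4]
ee_rot: [180.0, 0.1, 6.7]
force: [-0.1, -0.8, 0.6]
gripper_width: 0.6
21.4667 [543.  157.5 386.5] [180.    0.1   6.7] [-0.6 -0.5 -0.4] 0.08819000376689785
pointer scene [333.7 253.7] 0.68
pointer side [327.4 172.1] 0.73
pointer wrist [363.9  87.7] 0.72
    [627.5 136.5 181.3] [4.4, 3.2, 5.3]
marker_line scene [335.2 263.2] 0.56
marker_line side [366.3 282.8] 0.48
marker_line wrist [334.9  75.7] 0.73
    [ 629.9   26.1 -117.4] [129.7, 161.7, 120.9]
marker_knob scene [365.4 240.1] 0.69
marker_knob side [305.1 170.4] 0.61
marker_knob wrist [310.1 246.5] 0.96
    [545.2 156.5 193.2] [7.1, 11.7, 4.6]
hook_seat scene [325.2 227.4] 0.51
hook_nose scene [341.1 213. ] 0.5
hook_nose side [298.3 205. ] 0.64
    [502.   33.7 160. ] [0.9, 0.9]
sleeve_blue_center scene [328.4 226.4] 0.68
sleeve_blue_center side [313.3 208.3] 0.53
sleeve_blue_center wrist [477.9 215.8] 0.84
    [550.6  32.1 133.3] [3.7, 0.9, 3.8]
```

View pics/z9.png

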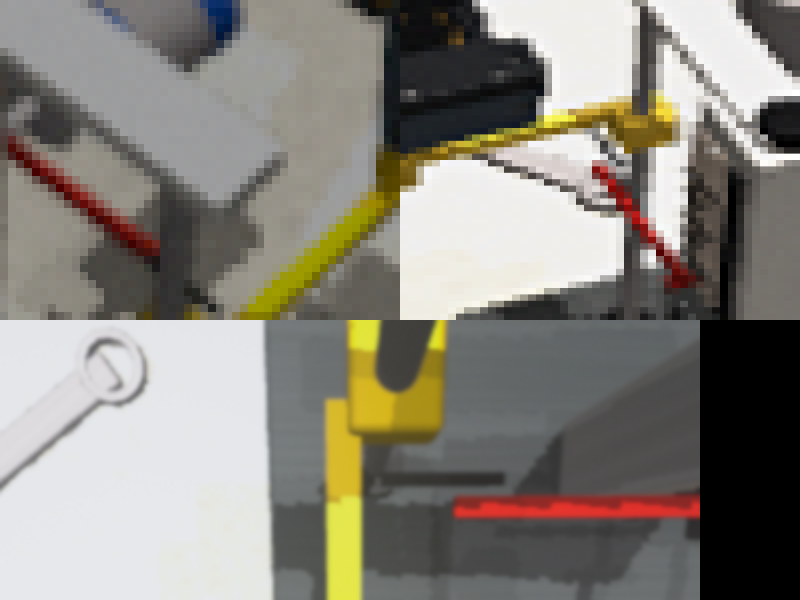

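The marker is down to a line height of about 184.5 mm (TCP − 191 − 11). The wrist crop shows the black line bar at (440,478) and the red pointer end at (455,507). I'll refine the pointer height from these views.

```bash
cat > red.py <<'E'
from h import *
np.set_printoptions(precision=1,suppress=True)
f=env.grab_frame('wrist');s=env.state();T0=np.array(f['extrinsics']);off=T0[:3,3]-s['ee_pos']
def seg(n,pos,lo,hi):
    im=cv2.cvtColor(cv2.imread(f'pics/{n}.png'),cv2.COLOR_BGR2HSV)
    m=cv2.inRange(im,(0,120,90),(8,255,255))|cv2.inRange(im,(172,120,90),(180,255,255));m[130:]=0
    T=T0.copy();T[:3,3]=np.array(pos)+off;g=dict(extrinsics=T,intrinsics=f['intrinsics'])
    P=[(c,v.min()-.5,v.max()+.5) for c in range(lo,hi,5) for v in [np.nonzero(m[:,c])[0]] if len(v)>3]
    return g,np.array(P,float)
S={'w5':([551.9,33.3,366.7],60,260),'w6':([552.35,33.4,303.85],60,260),'wrist8':([542.7,157,494.7],355,430),'wrist9':([543,157.5,386.5],370,470)}
D={k:seg(k,*v) for k,v in S.items()}
R={}
for k in D:
    g,P=D[k];print(k,P[[0,len(P)//2,-1]].tolist())
for e,z in ((1,227.5),(2,222.5)):
    g,P=D['w5'];L=np.array([atz(g,(p[0],p[e]),z) for p in P]);a,b=np.polyfit(L[:,1],L[:,0],1)
    for k in ('w6','wrist8','wrist9'):
        g,P=D[k];zs=[]
        for p in P:
            o,d=ray(g,(p[0],p[e]));t=(a*o[1]+b-o[0])/(d[0]-a*d[1]);zs.append((o+t*d)[2])
        print(e,k,'pointer mid z',np.median(zs)+225-z,np.std(zs))
E
python3 red.py
```

```text
w5 [[60.0, 48.5, 64.5], [160.0, 46.5, 64.5], [255.0, 46.5, 64.5]]
w6 [[60.0, 40.5, 58.5], [160.0, 38.5, 59.5], [255.0, 38.5, 58.5]]
wrist8 [[355.0, 92.5, 98.5], [390.0, 92.5, 98.5], [425.0, 91.5, 98.5]]
wrist9 [[370.0, 81.5, 91.5], [420.0, 81.5, 91.5], [465.0, 80.5, 91.5]]
1 w6 pointer mid z 177.42094874664758 0.8885647011790975
1 wrist8 pointer mid z 168.26149445777526 7.143534757304644
1 wrist9 pointer mid z 184.43496882647128 2.899403851785845
2 w6 pointer mid z 179.87759455229082 0.9292850869345943
2 wrist8 pointer mid z 153.59158434658457 13.838730472335218
2 wrist9 pointer mid z 177.30160000551314 0.3916317191338159
```

Consensus pointer height is about 178.3 mm. I'll push another 5.5 mm, then lift and check by eye.

```bash
python3 -m handwheel '[{"gripper":0,"travel":[0,0,0.003],"twist":0},{"gripper":0,"travel":[0,0,0.0025],"twist":0},{"gripper":0,"travel":[0,0,0],"twist":0},{"gripper":0,"travel":[0,0,0],"twist":0},{"gripper":0,"travel":[0,0,0],"twist":0}]' | tail -5
python3 -m handwheel '[{"gripper":0,"travel":[0,0,-0.01],"twist":0},{"gripper":0,"travel":[0,0,-0.02],"twist":0},{"gripper":0,"travel":[-0.02,0.02,-0.015],"twist":0},{"gripper":0,"travel":[-0.02,0.02,0],"twist":0},{"gripper":0,"travel":[-0.02,0.02,0],"twist":0}]' | tail -5
python3 -m handwheel '[{"gripper":0,"travel":[-0.01,0,0],"twist":0},{"gripper":0,"travel":[0,0,0],"twist":0},{"gripper":0,"travel":[0,0,0],"twist":0},{"gripper":0,"travel":[0,0,0],"twist":0}]' | tail -5
python3 - <<'E'
from h import *
np.set_printoptions(precision=1,suppress=True)
F={c:save(c,c+'10') for c in('scene','side','wrist')}
for t in('pointer','marker_line','marker_knob'):
    for c in F: print(t,c,[(np.round(x['uv'],1),round(x['confidence'],2)) for x in env.pinpoint(c,t)[:1]])
a=cv2.imread('pics/wrist10.png');b=cv2.imread('pics/scene10.png')[225:275,310:360];c=cv2.imread('pics/side10.png')[145:195,305:355]
cv2.imwrite('pics/z10.png',np.vstack([np.hstack([cv2.resize(b,(300,300),interpolation=3),cv2.resize(c,(300,300),interpolation=3)]),cv2.resize(a[0:160,100:420],(600,300),interpolation=3)]))
E
```

```text
time_s: 22.83
ee_pos: [543.2, 157.6, 381.1]
ee_rot: [180.0, 0.0, 6.7]
force: [-0.6, 0.0, 0.0]
gripper_width: 0.3
time_s: 23.25
ee_pos: [490.3, 90.5, 428.0]
ee_rot: [180.0, -0.2, 6.8]
force: [0.6, -0.8, -0.3]
gripper_width: 0.4
time_s: 23.58
ee_pos: [481.5, 90.4, 426.7]
ee_rot: [-180.0, -0.1, 6.8]
force: [0.1, 0.3, -0.3]
gripper_width: 0.6
pointer scene [(array([333.2, 256. ]), 0.68)]
pointer side [(array([323.2, 171.3]), 0.56)]
pointer wrist []
marker_line scene [(array([339.5, 264.8]), 0.93)]
marker_line side [(array([329.4, 164.3]), 0.63)]
marker_line wrist [(array([618.6, 209.2]), 0.49)]
marker_knob scene [(array([363.3, 239.3]), 0.62)]
marker_knob side [(array([304. , 167.9]), 0.63)]
marker_knob wrist [(array([218.6, 120. ]), 0.79)]
```

View pics/z10.png

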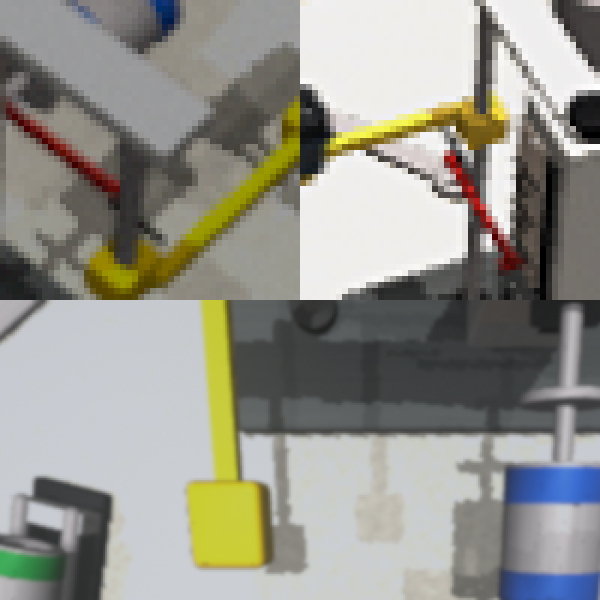

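The marker is now near level: in the side crop the black bar end (452,135) meets the pointer end (452,155). I'll take two wrist views from different sides to compare line and pointer by parallax.

```bash
python3 -m handwheel '[{"gripper":0,"travel":[0.025,-0.02,0],"twist":0},{"gripper":0,"travel":[0.025,-0.02,0],"twist":0},{"gripper":0,"travel":[0.02,-0.02,0],"twist":0},{"gripper":0,"travel":[0,0,0.02],"twist":0},{"gripper":0,"travel":[0,0,0],"twist":0}]' | tail -5
python3 -m handwheel '[{"gripper":0,"travel":[0,0,0],"twist":0},{"gripper":0,"travel":[0,0,0],"twist":0},{"gripper":0,"travel":[0,0,0],"twist":0}]' | tail -5
python3 -c "
from h import *
import pickle
pickle.dump((save('wrist','A'),env.pinpoint('wrist','marker_line')[:1],env.pinpoint('wrist','pointer')[:1]),open('A.pkl','wb'))"
python3 -m handwheel '[{"gripper":0,"travel":[0,0.025,0],"twist":0},{"gripper":0,"travel":[0,0.025,0],"twist":0},{"gripper":0,"travel":[0,0.025,0],"twist":0},{"gripper":0,"travel":[0,0.025,0],"twist":0},{"gripper":0,"travel":[0,0,0],"twist":0}]' | tail -5
python3 -m handwheel '[{"gripper":0,"travel":[0,0,0],"twist":0},{"gripper":0,"travel":[0,0,0],"twist":0},{"gripper":0,"travel":[0,0,0],"twist":0}]' | tail -5
python3 - <<'E'
from h import *
import pickle
B=(save('wrist','B'),env.pinpoint('wrist','marker_line')[:1],env.pinpoint('wrist','pointer')[:1]);pickle.dump(B,open('B.pkl','wb'))
A=pickle.load(open('A.pkl','rb'))
for k in(1,2):
    print(A[k],B[k])
    if A[k] and B[k]: print(tri([ray(A[0],A[k][0]['uv']),ray(B[0],B[k][0]['uv'])]))
q=proj(A[0],[635,150,178]);r=proj(B[0],[635,150,178]);print(q,r)
out=[]
for n,p in(('A',q),('B',r)):
    im=cv2.imread(f'pics/{n}.png');x=int(np.clip(p[0]-65,0,510));y=int(np.clip(p[1]-45,0,310));print(n,x,y)
    out.append(cv2.resize(im[y:y+100,x:x+130],(780,300) if 0 else (390,300),interpolation=3))
cv2.imwrite('pics/AB.png',np.hstack(out))
E
```

```text
time_s: 24.6
ee_pos: [543.4, 158.4, 403.1]
ee_rot: [179.9, 0.4, 6.8]
force: [-1.1, -0.1, -1.4]
gripper_width: 0.9
time_s: 24.85
ee_pos: [543.1, 157.1, 407.4]
ee_rot: [-180.0, -0.1, 6.7]
force: [-0.5, 0.6, -0.1]
gripper_width: 0.4
time_s: 25.42
ee_pos: [555.2, 54.8, 406.9]
ee_rot: [179.9, -0.1, 6.5]
force: [-0.2, -0.4, -0.1]
gripper_width: 0.5
time_s: 25.67
ee_pos: [554.9, 59.0, 406.6]
ee_rot: [-180.0, -0.0, 6.8]
force: [-0.3, 0.3, -0.5]
gripper_width: 0.3
[{'uv': [330.3, 81.3], 'confidence': 0.95}] [{'uv': [162.6, 81.5], 'confidence': 0.91}]
(array([634.71294064, 157.42144278, 184.91854099]), [0.1, 0.1])
[{'uv': [358.4, 90.4], 'confidence': 0.66}] [{'uv': [197.2, 91.9], 'confidence': 0.87}]
(array([631.69811127, 139.35036653, 178.5292418 ]), [0.5, 0.5])
[341.8589513   83.46230983] [179.9586703   83.28458015]
A 276 38
B 114 38
```

No more pictures, so I go on by numbers. I'll segment the red end and the black bar ends in both views.

```bash
python3 - <<'E'
from h import *
np.set_printoptions(linewidth=250)
for n,x0,y0 in(('A',318,70),('B',150,70)):
    im=cv2.imread(f'pics/{n}.png');g=cv2.cvtColor(im,cv2.COLOR_BGR2GRAY)
    print(n,'gray rows',y0,'cols',x0);
    for y in range(y0,y0+24): print(y,' '.join(f'{v:3d}' for v in g[y,x0:x0+64:1]))
E
```

```text
A gray rows 70 cols 318
70  84  75  72  71  70  69  67  67  67  71  77  81  83  83  83  83  85  88  91  93  92  93  93  93  92  93  93  93  93  94  96  98  98  98  98  98  98  98  98  98  98  98  98  98  97  98  98  97  98  97  97  97  97  97  97  97  97  96  97  96  96  96  96  96
71  79  73  71  70  68  68  68  67  68  72  78  82  83  83  83  84  85  89  92  93  93  94  93  94  93  93  93  93  93  95  97  98  99  99  99  99  99  98  98  98  98  98  98  98  98  98  98  98  98  98  98  97  97  97  97  97  98  97  97  97  96  97  97  96
72  72  70  70  69  68  67  67  67  69  75  79  82  83  83  83  84  86  90  92  95  94  94  95  94  94  94  94  94  94  95  98  99  99  99  99  99  99  99  99  99  99  99  98  98  98  98  98  98  98  97  98  98  98  97  98  97  97  96  96  96  96  97  97  96
73  67  67  69  68  68  67  67  69  72  77  82  83  83  84  84  84  86  90  93  95  95  94  95  94  94  94  94  94  95  95  97  98  99  99  98  97  98  98  99  98  98  98  98  96  96  97  97  97  97  97  97  97  97  98  97  97  96  95  94  94  96  95  95  95
74  63  63  65  67  67  66  67  72  76  
[... 10679 characters left out ...]
25 225 225 225 225 224 225 225 225 225 225 225 225 225 225 225 224 222 209 167 116  85  81  88  97 101 100 101 100 101 101 100 100  97  98 101 102 103 103 103 102 102 102 102 101 101
92 165 120  90  82  85 110 157 201 220 224 225 225 225 225 225 225 225 225 225 225 225 225 225 225 225 225 225 225 225 225 225 225 225 224 224 223 213 173 120  87  81  89 100 106 106 105 105 105 105 105 104 102 103 103 102 102 103 103 103 103 102 102 102 102
93 168 124  92  83  84 106 151 198 220 224 225 225 225 225 225 225 225 225 225 225 225 225 225 225 225 225 225 225 225 225 225 225 225 225 224 223 214 176 123  88  81  87  97 102 104 103 103 103 102 102 102 101 100  98  98  98  98  97  98  98  98  97  97  97
```

```bash
python3 - <<'E'
from h import *
import pickle
np.set_printoptions(precision=2,suppress=True,linewidth=200)
A=pickle.load(open('A.pkl','rb'))[0];B=pickle.load(open('B.pkl','rb'))[0]
def redend(f,x0,x1):
    r=f['frame'].astype(float);d=(r[:,:,0]-r[:,:,1])
    out=[]
    sub=d[80:110,x0:x1];col=sub[:, -15:].mean(1);rows=np.nonzero(col>col.max()/2)[0]+80
    prof=d[rows.min()+2:rows.max()-1,x0:x1].mean(0);h=prof[-15:].mean()/2;i=np.nonzero(prof>h)[0][0]
    c=x0+i-(prof[i]-h)/(prof[i]-prof[i-1])
    # subpixel rows centre at interior
    w=np.clip(col,0,None);return c,(w*np.arange(80,110)).sum()/w.sum(),rows.min(),rows.max()
a=redend(A,345,420);b=redend(B,175,250);print(a,b)
print('red end',*tri([ray(A,a[:2]),ray(B,b[:2])]))
print('bar right end',*tri([ray(A,(373.9,79.4)),ray(B,(210.4,79.4))]))
for da,db in((.5,0),(0,.5)): print(tri([ray(A,(373.9+da,79.4)),ray(B,(210.4+db,79.4))])[0][2])
for p in 'AB':
  f=A if p=='A' else B; print(np.array(f['extrinsics'])[:3,3])
E
```

```text
(np.float64(355.04771689497716), np.float64(90.29965508092332), np.int64(87), np.int64(94)) (np.float64(191.82027491408934), np.float64(90.29773391409825), np.int64(87), np.int64(94))
red end [631.79 141.72 180.89] [0.0, 0.0]
bar right end [639.38 131.19 179.56] [0.0, 0.0]
180.1956073989248
178.92172418046937
[617.53 164.96 388.48]
[629.34  66.95 387.56]
```

Red end at 180.9 and bar at 179.6 by the same method; kinematics give line 179.1 against pointer 178.3. The two agree to about 1 mm. I'll back off and hand in.

```bash
python3 -m handwheel '[{"gripper":0,"travel":[0,0,-0.03],"twist":0},{"gripper":0,"travel":[0,0,-0.03],"twist":0},{"gripper":0,"travel":[-0.03,0,-0.02],"twist":0},{"gripper":0,"travel":[0,0,0],"twist":0},{"gripper":0,"travel":[0,0,0],"twist":0}]' | tail -5
python3 - <<'E'
from h import *
F={c:env.grab_frame(c) for c in('scene','side')}
for t in('sleeve_blue_center','sleeve_green_center','jar_mid'):
    d=[env.pinpoint(c,t)[:1] for c in F]
    if all(d): print(t,tri([ray(F[c],x[0]['uv']) for c,x in zip(F,d)]))
print(env.state()['time_s'],env.job_done())
E
```

```text
time_s: 26.23
ee_pos: [524.4, 55.2, 488.0]
ee_rot: [180.0, -0.2, 6.8]
force: [0.1, 0.5, -0.3]
gripper_width: 0.4
sleeve_blue_center (array([600.56555858,  89.49155906, 228.54096723]), [6.9, 6.9])
sleeve_green_center (array([490.45163878, 256.03730959, -46.23723667]), [68.9, 68.9])
jar_mid (array([ 655.35381923, -223.27848176,   46.1397143 ]), [3.3, 3.3])
the job is handed in; nothing more can be done
26.6333 None
```

I took the blue-banded sleeve from its cradle and hung it on the hook. The spring took the weight slowly, and I let go when the vertical wrist force was about 0 N. I then pushed the yellow marker down to the red pointer. The job was handed in at 26.6 s with the gripper clear of everything.

**Level check:** the marker line and the pointer agree to about 1 mm.
- From the push height the line is at 179.1 mm; the pointer's combined estimate is 178.3 mm.
- Two wrist views from different sides, measured the same way, gave 179.6 mm for the line and 180.9 mm for the pointer.
- The trained network's own reading of the line was 184.9 mm, about 6 mm above its pointer reading of 178.5 mm. I overruled it because it disagreed with the other two measurements.

**Failed last check:** just before hand-in I located three objects again with the fixed cameras.
- **Jar:** it came out where it started.
- **Green-banded sleeve and hanging blue sleeve:** the readings did not make sense. The two cameras disagreed by 69 mm for the green sleeve, and the blue one came out about 95 mm above its hanging height. The arm was in the picture, so I put this down to false detections. No move went near the green sleeve, and about 3 s earlier a wrist picture showed both sleeves in place.
- **Screwdriver and wrench:** I did not measure these again at the end. They were not touched as far as the pictures and forces showed.

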